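# Let the larger hand ball out of the dispenser

## Task

Two rubber hand balls wait in the two lanes of the dispenser, each held back by the gate of its own rocking lever. With the fingertips, press down the pad of the lever whose gate holds the larger ball until that ball rolls out into the tray, then let the lever come back up so its gate is shut again. Finish with the hand clear; leave the smaller ball waiting behind its gate, do not touch either ball, and do not knock the other things about.

Things in the scene. Friction and masses are not known exactly. Their poses are not given: they have to be found in the camera images.
- dispenser: Plywood ball dispenser fixed to the flap, 500 x 166 mm. Origin on its underside below the levers' pivot line, midway between them; +x is the way the balls roll, +y left, z up. Two 52 mm wide lanes, at y = +45 mm (left) and -45 mm (right), x = 58 to 142 mm, slope down 8 degrees to the gates. Each lever is a steel bar over its lane, pivoted at x = 0, z = 100 mm between cheeks 112 mm high; pad at the -x end.
- gate_left (a point): Lower edge of the left lane's gate, a 24 mm wide steel plate hanging from the lever's far end in front of the ball, 142 mm beyond the pivot; at rest about 11 mm above the lane floor.
- gate_right (a point): Lower edge of the right lane's gate, the same.
- tray (a point): Centre of the tray's floor (about 22 mm above the flap), at dispenser x = 250 mm. The tray is the walled 142 mm wide lower part common to both lanes, from the gates to its end wall at x = 330 mm; walls 32 mm high.
- pad_left (a point): Press pad of the left lane's lever (y = +45 mm of the dispenser): black rubber-faced plate, 36 mm along x, 32 mm across, 6 mm thick. The point is the centre of its top face. At rest level, at dispenser x = -120 mm, 120 mm above the flap; fully pressed its centre has sunk 39 mm and it tilts 0.32 rad.
- pad_right (a point): Press pad of the right lane's lever (y = -45 mm of the dispenser); otherwise the same as pad_left.
- lever_left (a joint): Left lever's rocking angle in rad: 0 at rest (gate shut), growing as the pad is pressed, stop at 0.32. The gate clears the larger ball from about 0.25. A spring returns it; pressing at the pad takes about 3 to 5 N.
- lever_right (a joint): Right lever's rocking angle, the same as lever_left.
- big_ball: Larger dark rubber ball, 44 mm across, origin at its centre. It starts in either lane, resting against the gate. Once freed it needs about 1 s to roll into the tray and stays against the tray's end wall.
- small_ball: Smaller dark rubber ball, 28 mm across, origin at its centre. It starts in the other lane, resting against its gate.
- dumbbell: Small hex dumbbell lying on the flap, about 172 mm long (along its x), 52 mm high, 60 mm across; origin below its middle, at flap height.
- grip_ring: Silicone grip ring lying flat, 72 mm across, 24 mm high; origin at the centre of its underside.
- canister: Stainless canister with a lid knob, 80 mm across, 115 mm high; origin at the centre of its underside.
- exerciser: Plastic finger exerciser with four plungers, 88 x 30 mm, 62 mm high; origin at the centre of its underside.
Not all that is in view belongs to the job. What is shaped like the big_ball but red or turquoise is not meant.

How it is judged (in metres and radians):
On the way, in this order (a step that is already met when the one before it is completed fails the run):
1. the fingers press down the pad of the larger ball's lever (((y of big_ball in the frame of dispenser above 0 m and value of joint lever_left above 0.12 rad and contact force between lever_left_c0 and the fingers above 0.5 N) or (y of big_ball in the frame of dispenser below 0 m and value of joint lever_right above 0.12 rad and contact force between lever_right_c0 and the fingers above 0.5 N))), for 0.04 s.
2. the larger ball has rolled past its gate into the tray (x of big_ball in the frame of dispenser above 0.2 m), for 0.1 s.
At the end, for the whole second after the job is handed in: The larger ball lies in the tray (more than 200 mm along the dispenser from the pivot, between its walls) moving under 0.05 m/s, both levers are back up within 0.05 rad, and the smaller ball is still in its lane behind the gate (x of big_ball in the frame of dispenser between 0.2 and 0.335 m and y of big_ball in the frame of dispenser between -0.075 and 0.075 m and height (world z) of big_ball below 0.06 m and linear speed of big_ball below 0.05 m/s and value of joint each of lever_left, lever_right below 0.05 rad and x of small_ball in the frame of dispenser between 0.06 and 0.142 m and height (world z) of small_ball below 0.075 m); the robot touches nothing.
It fails at once if the robot touches a ball (contact force between any of big_ball, small_ball and the fingers above 0.3 N or contact force between any of big_ball, small_ball and the arm above 0.3 N).
It fails at once if a ball is lifted or carried off (height (world z) of any of big_ball, small_ball above 0.1 m).
It fails at once if the smaller ball gets out past its gate (x of small_ball in the frame of dispenser above 0.16 m).
It fails at once if a bystander is knocked about (moved more than 30 mm) (distance of any of dumbbell, grip_ring, canister, exerciser from where it was at the start of the episode above 0.03 m).
It also fails if it takes over 32 s, if anything falls off the work surface, if the arm or the gripper's body presses on something with over 40 N, if the wrist force passes 120 N, or if a joint passes its speed limit or range.

## Robot

A 7-joint arm with a two-finger parallel gripper is mounted at the origin on the work surface. World frame = base frame: x ahead of the robot, y to its left, z up, the work surface at z = 0. Lengths are in m, angles in degrees, forces in N, time in s.
With the tool pointing down it reaches from about 0.425 to 0.875 m from the base axis. Payload 4.7 kg.
Tool frame: the origin (TCP) lies between the finger pads; the fingertips stand 22 mm ahead of it and the grasp point (between the pads) lies 3 mm ahead of it; z points along the fingers, y is the line along which they close (so a half turn about z gives the same grasp; the last joint's range is limited). The gripper opens to 87 mm and grips with 3 to 60 N. Pads are 19 mm wide; open, the fingers measure 117 mm over their backs; the gripper's body (75 mm by 190 mm) begins 51 mm behind the grasp point.
Start: joints at [-66.687, 18.392, -4.016, 83.108, 1.295, 78.541, -3.26], TCP at [0.249, 0.601, 0.245] pointing down, gripper open.
Joint ranges: [-163.93, 163.93], [-17.29, 119.83], [-79.2, 71.16], [3.27, 140.29], [-89.18, 269.18], [5.43, 117.66], [-154.24, 154.24]. Speed limits (degrees/s): [147.25, 147.25, 180, 180, 180, 180, 180].

## Interface

Orientations are given as [roll, pitch, yaw] about the fixed x, y, z axes, in that order (R = Rz(yaw) Ry(pitch) Rx(roll)).
In Python, from cell import env gives the robot as it stands.
- The arm moves only by the tool drive_tool, never from a script. Its argument "moves" is a list of rows, each a list of 3 entries, a list of its own where there are three numbers: the shift along the tool's x, y, z in mm, then the turn, a rotation vector about the tool's x, y, z in rad, then the closure, from 0 (fully open) to 1 (shut). In form: [[[x, y, z], [wx, wy, wz], jaw], ...]. A call has 1 to 12 rows; each row shifts and turns the commanded pose from where the row before left it, along the tool's axes as they then stand; what a row does not reach is not made up. A row lasts 1/12 s, in which the tool goes at most 41.7 mm and 7.16 degrees, less where a joint would pass 70% of its speed; a pose out of reach is approached as far as the arm can. A call with a gripper value outside its range is refused whole. The fingers move at their own pace and stop on an object; "newtons" is the grip in N (left out, the last holds). Time passes only in rows, so rows that do not move let the fingers close. It gives the time, the measured TCP pose, the force, the opening and the grip force at its end, in the units of the state.
- env.get_obs(): the state, without advancing time (a new reading comes with each control period).
- env.read_camera(name): name is "side" or "top" or "wrist"; returns (picture, depth): 384x512x3 uint8, blue, green, red; 384x512 float32, m along the optical axis (not along the pixel's ray), 0 where there is no reading.
- env.get_calibration(name): a dict with "fx", "fy", "cx", "cy" (pixels), "T" (4x4, takes a point from camera to world coordinates). Camera axes: x right, y down, z forward; pixel columns grow to the right and rows downward; lengths in m; the calibration is good to about 2 mm. A picture is of the moment at which its call begins: read the wrist's pose just before it. get_calibration takes no time and is no camera call; for the wrist camera it gives the pose at the moment of the call.
- env.sign_off(): hands the job in; it is judged then, once.
The state is a dict: "time_s": time; "qpos": joint angles; "joint_velocities": joint speeds; "effort": joint torques, N m; "tool_pos": TCP position; "tool_rot": TCP orientation; "force": force on the tool from outside, world axes, zero at the start; "wrist_torque": the same for the moment, N m; "grip_width": finger opening in m; "grasp_force": force on a finger pad.
Only numpy, scipy, OpenCV 4.12 (cv2) and the standard library are available. Lean on these libraries where they do the work, as an engineer would, in place of code of your own. Each camera call takes 0.05 s, during which the arm holds its last target. There are 200 camera calls.

## Working session

There is one attempt and no reset: what is moved stays moved. The work goes in short steps, Python scripts to look and compute and a tool call to move; the robot and the scene stay as the last step left them, time stands still between calls to the robot, and variables do not carry over. Pictures are saved under pics/ and viewed, at most 10 in all, crops included, and the job is handed in when it is done.

Besides the shell and the picture viewer there is one more tool, called after "Call:" by a JSON object that holds its "method" and its "body", one argument or row to a line. drive_tool: Moves the arm, as the interface text tells. Its arguments: {"type":"object","properties":{"moves":{"type":"array"},"newtons":{"type":"number"}},"required":["moves"]}

```bash
mkdir -p pics
cat > h.py <<'E'
from cell import env
import numpy as np, cv2
def pts(name):
    im,d=env.read_camera(name); c=env.get_calibration(name)
    v,u=np.mgrid[:d.shape[0],:d.shape[1]]
    P=np.stack([(u-c['cx'])/c['fx']*d,(v-c['cy'])/c['fy']*d,d],-1)
    W=P@c['T'][:3,:3].T+c['T'][:3,3]; W[d==0]=np.nan
    return im,d,W
E
python3 - <<'E'
from h import *
o=env.get_obs(); print(o)
for n in('top','side'):
    im,d,W=pts(n); cv2.imwrite(f'pics/{n}0.png',im); np.savez(f'{n}0.npz',im=im,W=W); print(n,env.get_calibration(n))
E
```

```text
{'time_s': 0.0, 'qpos': array([-66.68747745,  18.44379306,  -4.01614079,  83.17474564,
         1.29571455,  78.542178  ,  -3.2606895 ]), 'joint_velocities': array([-0.01725573,  0.02153597,  0.05365243,  0.05237735, -0.00237323,
        0.04548382, -0.01677973]), 'effort': array([-9.13314925e-04, -4.91292214e+01, -4.04394558e-01, -3.12534678e+01,
       -6.40554121e-02,  4.36018920e-02,  1.47857481e-04]), 'tool_pos': array([0.24863735, 0.60000296, 0.2434093 ]), 'tool_rot': array([-1.79884572e+02,  6.27483391e-03,  1.57497262e+02]), 'force': array([-0.20073049,  0.48200403,  0.38387503]), 'wrist_torque': array([ 0.01838307, -0.00335568, -0.00670608]), 'grasp_force': 0.0, 'grip_width': 0.0871976840844085}
top {'fx': 379.07969963155745, 'fy': 379.07969963155745, 'cx': 260.5759376360478, 'cy': 187.00861544970732, 'T': array([[-0.02788357, -0.98428286,  0.17438394,  0.5052134 ],
       [-0.99940751,  0.02392904, -0.02473912,  0.01281287],
       [ 0.02017745, -0.17497044, -0.98436691,  0.94695502],
       [ 0.        ,  0.        ,  0.        ,  1.        ]])}
side {'fx': 372.5186339814723, 'fy': 372.5186339814723, 'cx': 251.5255153472162, 'cy': 194.27314167676613, 'T': array([[ 0.78078703, -0.37645357,  0.4986525 ,  0.20733883],
       [-0.62479102, -0.4668699 ,  0.62583439, -0.5791699 ],
       [-0.00279174, -0.80019698, -0.59973078,  0.63929044],
       [ 0.        ,  0.        ,  0.        ,  1.        ]])}
```

View pics/top0.png

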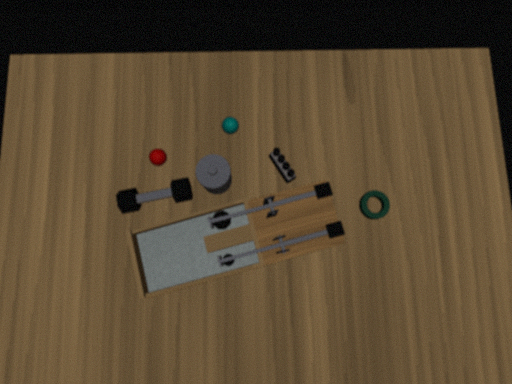

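View pics/side0.png

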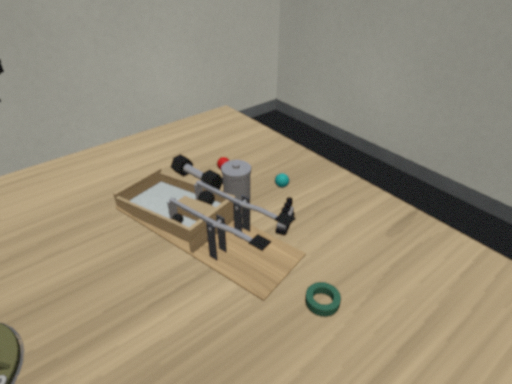

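The top view shows pads at about (323,190) and (335,230). The candidate balls are the dark ones at the lever ends, (222,219) and (228,260). The red ball (158,157) and the turquoise ball (230,125) are decoys. The dark ball at (222,219) looks larger, so I'll measure it and confirm with one crop.

Run:
```python
from h import *
z=np.load('top0.npz'); im,W=z['im'],z['W']
cv2.imwrite('pics/crop.png',cv2.resize(cv2.convertScaleAbs(im[140:300,190:350],alpha=1.8),(600,600),interpolation=cv2.INTER_CUBIC))
C=[]
g=im.max(2)
for (u,v) in((323,190),(335,230)):
    s=np.s_[v-12:v+13,u-12:u+13]; m=(g[s]<45)&(W[s][...,2]>.10)
    p=W[s][m]; print('pad',m.sum(),p.mean(0).round(4),np.median(p[:,2]).round(4),p.min(0).round(3),p.max(0).round(3)); C.append(p.mean(0))
for (u,v) in((222,219),(228,260)):
    s=np.s_[v-14:v+15,u-14:u+15]; m=(g[s]<45)&(W[s][...,2]<.095)
    p=W[s][m]; print('ball',m.sum(),p.mean(0).round(4),p.min(0).round(3),p.max(0).round(3))
C=np.array(C); d=C[0]-C[1]; print('sep',np.linalg.norm(d[:2]), 'right dir yaw',np.degrees(np.arctan2(d[1],d[0])))
for n,(u,v) in dict(ex=(282,165),can=(213,170),pv1=(270,207),pv2=(282,244)).items(): 
    print(n,W[v,u].round(3))
# tall stuff near pads
m=(W[...,2]>.03); m&=np.linalg.norm(W[...,:2]-C[0,:2],axis=-1)<.13
vv,uu=np.where(m)
lab=[(u,v,*W[v,u].round(3)) for v,u in zip(vv,uu) if v<180]
print(len(lab),lab[::12])
```

```text
pad 190 [ 0.6416 -0.1459  0.1203] 0.1202 [ 0.626 -0.164  0.116] [ 0.657 -0.129  0.124]
pad 204 [ 0.5543 -0.1669  0.1201] 0.1202 [ 0.538 -0.185  0.117] [ 0.57  -0.148  0.124]
ball 168 [0.5848 0.084  0.0747] [0.567 0.066 0.037] [0.611 0.106 0.094]
ball 43 [0.4928 0.0702 0.0611] [0.485 0.059 0.055] [0.506 0.084 0.067]
sep 0.08978804498056887 right dir yaw 13.500132115592969
ex [ 0.718 -0.064  0.048]
can [0.694 0.098 0.115]
pv1 [ 0.608 -0.028  0.106]
pv2 [ 0.526 -0.052  0.108]
232 [(np.int64(281), np.int64(155), np.float64(0.739), np.float64(-0.061), np.float64(0.061)), (np.int64(278), np.int64(158), np.float64(0.732), np.float64(-0.053), np.float64(0.063)), (np.int64(283), np.int64(159), np.float64(0.729), np.float64(-0.065), np.float64(0.062)), (np.int64(279), np.int64(161), np.float64(0.725), np.float64(-0.056), np.float64(0.061)), (np.int64(281), np.int64(162), np.float64(0.723), np.float64(-0.061), np.float64(0.057)), (np.int64(282), np.int64(163), np.float64(0.725), np.float64(-0.065), np.float64(0.037)), (np.int64(283), np.int64(164), np.float64(0.716), np.float64(-0.065), np.floa
[... 479 characters left out ...]
.int64(170), np.float64(0.701), np.float64(-0.085), np.float64(0.066)), (np.int64(292), np.int64(171), np.float64(0.699), np.float64(-0.086), np.float64(0.061)), (np.int64(293), np.int64(172), np.float64(0.696), np.float64(-0.088), np.float64(0.063)), (np.int64(294), np.int64(173), np.float64(0.694), np.float64(-0.091), np.float64(0.06)), (np.int64(294), np.int64(174), np.float64(0.698), np.float64(-0.094), np.float64(0.032)), (np.int64(285), np.int64(176), np.float64(0.693), np.float64(-0.071), np.float64(0.032)), (np.int64(287), np.int64(177), np.float64(0.691), np.float64(-0.076), np.float64(0.031)), (np.int64(287), np.int64(179), np.float64(0.686), np.float64(-0.076), np.float64(0.033))]
```

View pics/crop.png

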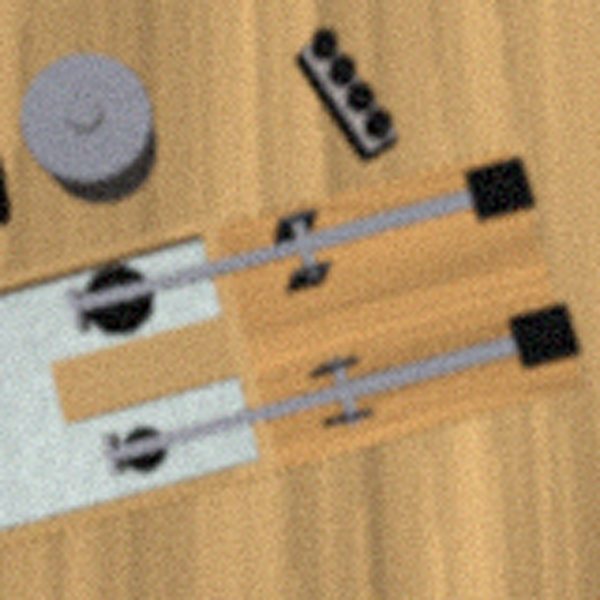

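The crop shows the larger dark ball at the upper lever's gate (crop 118,300) and the smaller one at the lower lever's gate (140,450). The larger ball's lever is therefore the upper one, which is the dispenser's right lane (world +x side). Its pad is at (0.642, -0.146, 0.120). The pad heights and the 90 mm spacing match the description. Next I move over at the present height, fingers closed.

Call:
{"method": "drive_tool", "body": {
  "moves": [
    [[-27,-22.4,0],[0,0,0],1],
    [[-27,-22.4,0],[0,0,0],1],
    [[-27,-22.4,0],[0,0,0],1],
    [[-27,-22.4,0],[0,0,0],1],
    [[-27,-22.4,0],[0,0,0],1],
    [[-27,-22.4,0],[0,0,0],1],
    [[-27,-22.4,0],[0,0,0],1],
    [[-27,-22.4,0],[0,0,0],1],
    [[-27,-22.4,0],[0,0,0],1],
    [[-27,-22.4,0],[0,0,0],1],
    [[-27,-22.4,0],[0,0,0],1],
    [[-27,-22.4,0],[0,0,0],1]
  ],
  "newtons": 10
}}

```text
time_s: 1.1
tool_pos: [0.4456, 0.2264, 0.2444]
tool_rot: [-180.0, -0.0, 157.5]
force: [0.3, 0.1, 0.2]
grip_width: 0.0153
grasp_force: 0.0
```

Call:
{"method": "drive_tool", "body": {
  "moves": [
    [[-27,-22.4,0],[0,0,0],1],
    [[-27,-22.4,0],[0,0,0],1],
    [[-27,-22.4,0],[0,0,0],1],
    [[-27,-22.4,0],[0,0,0],1],
    [[-27,-22.4,0],[0,0,0],1],
    [[-27,-22.4,0],[0,0,0],1],
    [[-27,-22.4,0],[0,0,0],1],
    [[-27,-22.4,0],[0,0,0],1],
    [[-27,-22.4,0],[0,0,0],1],
    [[-27,-22.4,0],[0,0,0],1],
    [[-27,-22.4,0],[0,0,0],1],
    [[-27,-22.4,0],[0,0,0],1]
  ]
}}

```text
time_s: 2.1
tool_pos: [0.6421, -0.1454, 0.244]
tool_rot: [-180.0, -0.0, 157.5]
force: [0.7, 0.2, 1.0]
grip_width: 0.0005
grasp_force: 0.0
```

Call:
{"method": "drive_tool", "body": {
  "moves": [
    [[0,0,0],[0,0,0.118],1],
    [[0,0,0],[0,0,0.118],1],
    [[0,0,0],[0,0,0.118],1],
    [[0,0,0],[0,0,0.118],1],
    [[0,0,0],[0,0,0.118],1],
    [[0,0,0],[0,0,0.118],1],
    [[0,0,0],[0,0,0.118],1],
    [[0,0,0],[0,0,0.118],1],
    [[0,0,0],[0,0,0],1],
    [[0,0,0],[0,0,0],1]
  ]
}}

```text
time_s: 2.93
tool_pos: [0.6415, -0.144, 0.2441]
tool_rot: [-180.0, -0.0, 103.6]
force: [0.2, 0.3, 0.8]
grip_width: 0.0007
grasp_force: 0.0
```

Call:
{"method": "drive_tool", "body": {
  "moves": [
    [[-4,0,25],[0,0,0],1],
    [[0,0,30],[0,0,0],1],
    [[0,0,25],[0,0,0],1],
    [[0,0,14],[0,0,0],1],
    [[0,0,4],[0,0,0],1],
    [[0,0,6],[0,0,0],1],
    [[0,0,0],[0,0,0],1]
  ]
}}

```text
time_s: 3.52
tool_pos: [0.6428, -0.1482, 0.141]
tool_rot: [180.0, -0.0, 103.5]
force: [-1.5, 1.9, 2.3]
grip_width: 0.0005
grasp_force: 1.1
```

Call:
{"method": "drive_tool", "body": {
  "moves": [
    [[0,0,8],[0,0,0],1],
    [[0,0,8],[0,0,0],1],
    [[0,0,8],[0,0,0],1],
    [[0,0,6],[0,0,0],1],
    [[0,0,4],[0,0,0],1],
    [[0,0,0],[0,0,0],1],
    [[0,0,0],[0,0,0],1],
    [[0,0,0],[0,0,0],1],
    [[0,0,0],[0,0,0],1],
    [[0,0,0],[0,0,0],1],
    [[0,0,0],[0,0,0],1],
    [[0,0,0],[0,0,0],1]
  ]
}}

```text
time_s: 4.52
tool_pos: [0.6437, -0.1487, 0.1074]
tool_rot: [179.9, 0.1, 103.4]
force: [5.0, -4.4, 5.1]
grip_width: 0.0001
grasp_force: 2.7
```

Run:
```python
from h import *
im,d,W=pts('side'); im2,_=env.read_camera('top')
a=cv2.resize(im[130:290,90:330],(600,400),interpolation=2);b=cv2.resize(im2[170:310,120:350],(600,400))[:]
cv2.imwrite('pics/press.png',cv2.convertScaleAbs(cv2.resize(np.vstack([a,b]),(450,600)),alpha=1.6))
```

```text
(no output)
```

View pics/press.png

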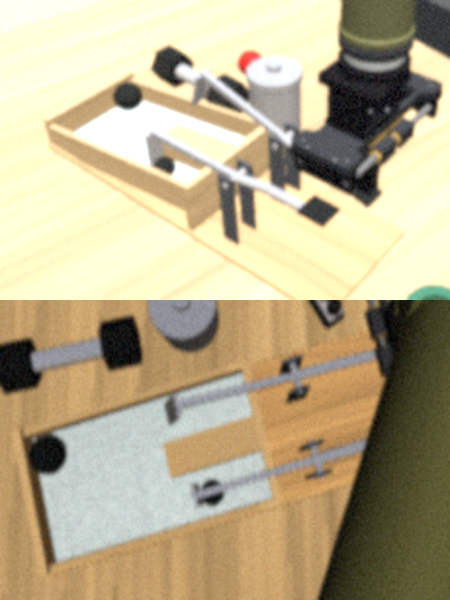

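The picture shows the larger ball out in the tray's end corner (lower view, 45,455) and the smaller ball still behind its gate (210,492). I'll let the lever up smoothly and retreat.

Call:
{"method": "drive_tool", "body": {
  "moves": [
    [[0,0,-6],[0,0,0],1],
    [[0,0,-8],[0,0,0],1],
    [[0,0,-8],[0,0,0],1],
    [[0,0,-8],[0,0,0],1],
    [[0,0,-10],[0,0,0],1],
    [[0,0,-20],[0,0,0],1],
    [[0,0,-30],[0,0,0],1],
    [[0,0,-30],[0,0,0],1],
    [[0,0,-20],[0,0,0],1],
    [[0,0,0],[0,0,0],1],
    [[0,0,0],[0,0,0],1],
    [[0,0,0],[0,0,0],1]
  ]
}}

```text
time_s: 5.62
tool_pos: [0.6415, -0.1468, 0.2451]
tool_rot: [-179.8, -0.1, 103.5]
force: [-1.0, 0.4, -1.4]
grip_width: 0.0004
grasp_force: 0.0
```

Run:
```python
from h import *
im,d,W=pts('side'); im2,_,W2=pts('top')
a=cv2.resize(im[130:290,90:330],(600,400),interpolation=2);b=cv2.resize(im2[170:310,120:350],(600,400))[:]
cv2.imwrite('pics/end.png',cv2.convertScaleAbs(cv2.resize(np.vstack([a,b]),(450,600)),alpha=1.6))
```

```text
(no output)
```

View pics/end.png

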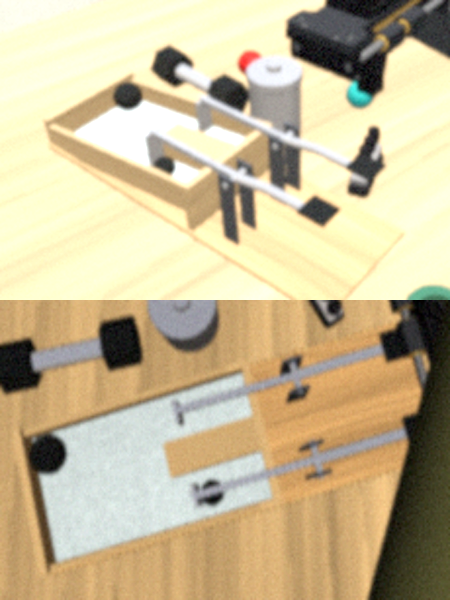

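The picture shows both levers level and both gates shut. The larger ball is at the tray's end wall (45,455), the smaller one is still in its lane (210,492), and the hand is clear.

```bash
python3 -c "
from cell import env
print(env.sign_off())"
```

```text
the job is handed in; nothing more can be done
None
```

I pressed the right lane's lever until the larger ball rolled into the tray, then let it up, and handed the job in. The last picture shows both gates shut, the smaller ball still in its lane and the hand clear. The hand-in returned no verdict.

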